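# Close the carver's tool chest

## Robot

A 7-joint arm with a two-finger parallel gripper is mounted at the origin on the work surface. World frame = base frame: x ahead of the robot, y to its left, z up, the work surface at z = 0. Lengths are in mm, angles in rad, forces in N, time in s.
With the tool pointing down it reaches from about 425 to 800 mm from the base axis. Payload 8.3 kg.
Tool frame: the origin (TCP) lies between the finger pads; the fingertips stand 8 mm ahead of it and the grasp point (between the pads) lies 11 mm behind it (ctrl.tip_reach is the distance from the TCP to the fingertips, in mm); z points along the fingers, y is the line along which they close (so a half turn about z gives the same grasp; the last joint's range is limited). The gripper opens to 85 mm and grips with 20 to 120 N. Pads are 22 mm wide; open, the fingers measure 114 mm over their backs; the gripper's body (76 mm by 85 mm) begins 54 mm behind the grasp point. The pads swing forward as they close: fully open they stand 13 mm farther back than shut.
Start: joints at [1.148, 0.383, 0.016, 1.37, -0.006, 1.388, -0.046], TCP at [220.09, -584.948, 239.279] pointing down, gripper open.
Joint ranges: [-2.95, 2.95], [-0.25, 2.06], [-1.52, 1.56], [0.18, 2.33], [-1.44, 4.58], [0.02, 2.06], [-3.01, 3.01]. Speed limits (rad/s): [2.39, 2.39, 3.01, 3.01, 3.14, 3.14, 3.14].

## Interface

Orientations are given as a unit quaternion [x, y, z, w].
In Python, from bench import ctrl gives the robot as it stands.
- The arm moves only by the tool play_rows, never from a script. Its argument "plan" is a list that holds one entry, the list of rows, each a list of 7 numbers: the shift along the tool's x, y, z in mm, then the turn, a rotation vector about the tool's x, y, z in degrees, then the opening, from 0 (shut) to 1 (fully open). A call has 1 to 12 rows; each row is the pose to reach, as a shift and turn from the pose commanded when the call began, along the tool's axes at that moment; what a row does not reach only later rows make up. A row lasts 1/8 s, in which the tool goes at most 62.5 mm and 10.7 degrees, less where a joint would pass 70% of its speed; a pose out of reach is approached as far as the arm can. A call with a gripper value outside its range is refused whole. The fingers move at their own pace and stop on an object; "grip_force" is the grip in N (left out, the last holds). Time passes only in rows, so rows that repeat a pose let the fingers close. It gives the time, the measured TCP pose, the force, the opening and the grip force at its end, in the units of the state.
- ctrl.state(): the state, without advancing time (a new reading comes with each control period).
- ctrl.camera(name): name is "scene" or "side" or "wrist"; returns a dict with "img" (384x512x3 uint8, red, green, blue), "intrinsics" (3x3 intrinsics, pixels), "dist_coeffs" ([k1, k2, p1, p2, k3] as OpenCV has them; the pictures are not rectified), "xyz" and "orientation" of the camera in the world; the wrist camera has in their place "mount" (4x4, takes a point from camera to tool coordinates, whose origin is the TCP and whose axes are the flange's). Camera axes: x right, y down, z forward; pixel columns grow to the right and rows downward; lengths in mm; the calibration is good to about 2 mm. A picture is of the moment at which its call begins: read the wrist's pose just before it. There is no depth.
- ctrl.sign_off(): hands the job in; it is judged then, once.
The state is a dict: "t": time; "joint_pos": joint angles; "dq": joint speeds; "tau": joint torques, N m; "tool_pos": TCP position; "tool_rot": TCP orientation; "contact_force": force on the tool from outside, world axes, zero at the start; "torque": the same for the moment, N m; "width": finger opening in mm; "finger_force": force on a finger pad.
Only numpy, scipy, OpenCV 4.12 (cv2) and the standard library are available. Lean on these libraries where they do the work, as an engineer would, in place of code of your own. Each camera call takes 0.05 s, during which the arm holds its last target. There are 200 camera calls.

## Task

The carver's tool chest stands open on its locked folding lid stay. Break the stay by pressing its knuckle down out of line while the lid still stands, then lower the lid gently until it is fully shut, without ever letting it fall or slam, and leave the things lying around the chest where they are.

Things in the scene. Friction and masses are not known exactly. Their poses are not given: they have to be found in the camera images.
- chest: Fixed dark wooden tool chest, 280 mm (own x) by 200 mm (own y), rim 130 mm above the bench; walls 10 mm. Origin: centre of its underside on the bench. Own z is up; the lid's hinge runs along the top of its +y long wall; the folding stay is inside, along the inner face of its +x end wall. Gouges lie in a low rack inside, below 50 mm.
- lid (a joint): Angle of the lid in rad: 0 = fully shut (flat on the rim), 1.43 = open as the locked stay holds it (the most it opens is 1.63). The lid is a 284 x 206 x 12 mm wooden board of about 0.6 kg. Friction in hinge and stay holds the lid by itself above about 1.1 rad; somewhere between there and about 0.6 rad, depending on its weight, an unsupported lid starts to fall and slams.
- knuckle (a joint): Fold angle of the stay at its knuckle in rad: 0 = locked, nearly straight, against its stop with the knuckle 4 mm over centre (the lid cannot be closed by force); it grows as the knuckle is pressed down and towards the hinge. The stay counts as broken above about 0.4; at 0.7 the lid has been drawn down to about 1.35 rad. It is a stiff pivot without spring, a few newtons move it, it stays where it is left and folds further (to about 2.6) as the lid is closed.
- knuckle_pin (a point): Centre of the stay's knuckle: a steel barrel of 20 mm diameter, 32 mm long along the chest's x, joining two flat steel bars 14 mm high that rise from the foot pivot to the lid. While locked it stands about 160 mm above the bench, free from above, its centre 22 mm from the chest's end wall.
- stay_foot (a point): Fixed pivot of the stay's lower bar, on the inner face of the chest's +x end wall, 25 mm below the rim and 155 mm from the hinge line. The knuckle swings about it on an arc of about 79 mm radius: when locked the knuckle lies above it and towards the hinge, so it starts downwards and towards the hinge.
- handle_bar (a point): Middle of the lid's handle: a round steel bar of 12 mm diameter parallel to the hinge, 110 mm between its two posts (10 mm thick), standing with its axis 42 mm off the lid's outer face and 175 mm from the hinge line. With the lid open it stands beyond the lid on the hinge side at about 310 mm height and can be pinched from above with a finger on each side; the bar can turn in the fingers. With the lid shut it is at 184 mm height above the lid.
- hinge_mid (a point): Middle of the lid's hinge line, on the chest's +y rim, 130 mm above the bench; the line runs along the chest's x. The handle bar swings about it at 183 mm radius, towards the chest's -y side as it closes.
- mallet: Brass-headed carving mallet standing on its head, 66 mm diameter, 170 mm high, origin under its foot. To be left alone.
- gouge_long: Carving gouge lying on the bench, 24 mm square wooden handle, about 240 mm long overall, origin at the ferrule. To be left alone.
- gouge_short: Shorter carving gouge lying on the bench, about 200 mm long, origin at the ferrule. To be left alone.
- oilstone: Grey sharpening stone on a wooden base, 170 x 70 x 34 mm, origin under its centre. To be left alone.

How it is judged (in metres and radians):
On the way, in this order (a step that is already met when the one before it is completed fails the run):
1. the stay is broken at its knuckle (folded past 0.4 rad) while the lid still stands open (above 0.9 rad) (value of joint knuckle above 0.4 rad and value of joint lid above 0.9 rad), for 0.2 s.
2. the lid is shut (within 0.03 rad) (value of joint lid below 0.03 rad), for 0.2 s.
At the end, for the whole second after the job is handed in: The lid is shut to within 0.03 rad (about 6 mm at its front edge) and at rest with the stay folded (above 1.5 rad), and the mallet, oilstone and both gouges are within 30 mm of where they started (value of joint lid below 0.03 rad and velocity of joint lid between -0.05 and 0.05 rad/s and value of joint knuckle above 1.5 rad and distance of each of mallet, oilstone, gouge_long, gouge_short from where it was at the start of the episode below 0.03 m); the robot touches nothing.
It fails at once if the lid falls or is slammed: it closes faster than 1.5 rad/s (velocity of joint lid below -1.5 rad/s).
It fails at once if a bystander is moved by more than 30 mm (distance of any of mallet, oilstone, gouge_long, gouge_short from where it was at the start of the episode above 0.03 m).
It also fails if it takes over 58 s, if anything falls off the work surface, if the arm or the gripper's body presses on something with over 40 N, if the wrist force passes 120 N, or if a joint passes its speed limit or range.

## Working session

There is one attempt and no reset: what is moved stays moved. The work goes in short steps, Python scripts to look and compute and a tool call to move; the robot and the scene stay as the last step left them, time stands still between calls to the robot, and variables do not carry over. Pictures are saved under pics/ and viewed, at most 10 in all, crops included, and the job is handed in when it is done.

Besides the shell and the picture viewer there is one more tool, called after "Emit:" in YAML: its name, and indented under it one key for each argument. play_rows: Moves the arm, as the interface text tells. Its arguments: {"type":"object","properties":{"plan":{"type":"array","items":{"type":"array","items":{"type":"array","items":{"type":"number"}}}},"grip_force":{"type":"number"}},"required":["plan"]}

```bash
mkdir -p pics
cat > h.py <<'E'
import numpy as np,cv2,pickle
from scipy.spatial.transform import Rotation as R
from bench import ctrl
def grab(name):
    s=ctrl.state(); c=ctrl.camera(name); K=np.array(c["intrinsics"],float); d=np.array(c["dist_coeffs"],float)
    if name=="wrist":
        T=np.eye(4);T[:3,:3]=R.from_quat(s["tool_rot"]).as_matrix();T[:3,3]=s["tool_pos"]
        M=T@np.array(c["mount"])
    else:
        M=np.eye(4);M[:3,:3]=R.from_quat(c["orientation"]).as_matrix();M[:3,3]=c["xyz"]
    return dict(img=np.array(c["img"]),K=K,d=d,M=M)
def save(c,fn,crop=None,scale=1):
    im=c["img"][:,:,::-1]
    if crop: u0,v0,u1,v1=crop; im=im[v0:v1,u0:u1]
    cv2.imwrite(fn,cv2.resize(im,None,fx=scale,fy=scale,interpolation=cv2.INTER_CUBIC))
def ray(c,uv):
    p=cv2.undistortPoints(np.array([[uv]],float),c["K"],c["d"])[0,0]
    v=c["M"][:3,:3]@np.array([p[0],p[1],1]); return c["M"][:3,3],v/np.linalg.norm(v)
def onz(c,uv,z):
    o,v=ray(c,uv); return o+v*(z-o[2])/v[2]
def tri(*a):
    A=0;b=0;L=[ray(c,uv) for c,uv in a]
    for o,v in L:
        P=np.eye(3)-np.outer(v,v);A=A+P;b=b+P@o
    x=np.linalg.solve(A,b); return x,[float(np.linalg.norm((np.eye(3)-np.outer(v,v))@(x-o))) for o,v in L]
def proj(c,X):
    W=np.linalg.inv(c["M"]);r=cv2.Rodrigues(W[:3,:3])[0]
    return cv2.projectPoints(np.array(X,float).reshape(-1,1,3),r,W[:3,3],c["K"],c["d"])[0][:,0]
E
python3 - <<'E'
from h import *
D={n:grab(n) for n in("scene","side","wrist")}
pickle.dump(D,open("d0.pkl","wb"))
for n in("scene","side"): save(D[n],f"pics/{n}0.png",scale=1.5);print(n,D[n]["M"].round(2).tolist())
print(ctrl.state())
E
```

```text
scene [[-0.44, 0.72, -0.53, 1269.14], [0.9, 0.36, -0.27, 375.33], [-0.01, -0.59, -0.81, 1279.98], [0.0, 0.0, 0.0, 1.0]]
side [[0.83, 0.35, -0.44, 993.05], [0.56, -0.5, 0.66, -619.13], [0.01, -0.79, -0.61, 796.18], [0.0, 0.0, 0.0, 1.0]]
{'t': 0.15, 'joint_pos': array([ 1.14812241,  0.38403884,  0.01638645,  1.37091103, -0.00629808,
        1.38821216, -0.04652158]), 'dq': array([-0.00032173, -0.00312778,  0.00088511, -0.0036115 ,  0.00195477,
        0.00121401,  0.00165336]), 'tau': array([ 2.14375599e-03, -6.28152251e+01,  8.45657028e-01, -3.72166765e+01,
        1.66755449e-02,  1.08464586e-02, -2.71693358e-05]), 'tool_pos': array([ 219.9361203, -584.6153262,  238.5132934]), 'tool_rot': array([ 9.83860737e-01,  1.78934269e-01, -1.44998559e-04, -7.46110330e-04]), 'contact_force': array([ 1.0929086 , -0.93635386, -0.57040867]), 'torque': array([ 0.00252978, -0.07003029,  0.00397789]), 'finger_force': 0.0, 'width': 85.27087229163445}
```

View pics/scene0.png

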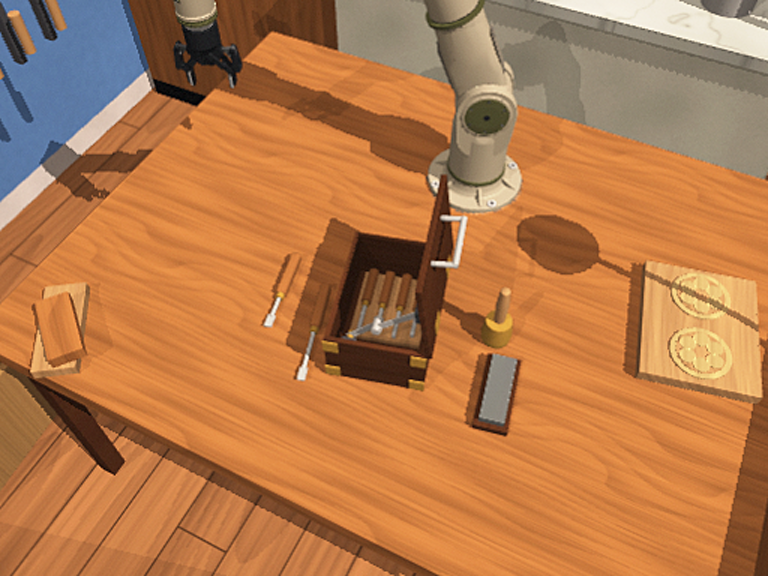

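View pics/side0.png

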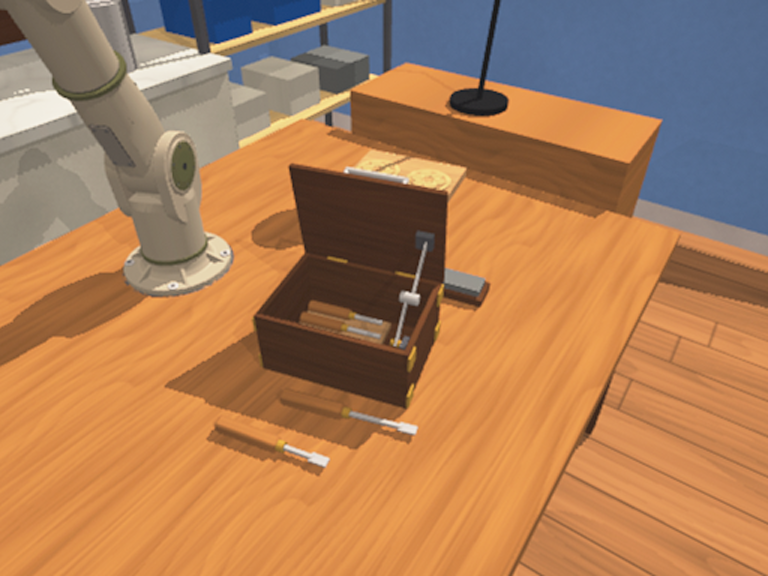

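The views show the chest with its knuckle at scene (377,325) and side (409,298), in the 1.5x pictures. The handle bar is at scene (463,225)-(456,264) and side (347,170)-(405,182).

```bash
cat > m.py <<'E'
from h import *
D=pickle.load(open("d0.pkl","rb"));S,Q=D["scene"],D["side"]
for n,u in(("-y+x",(330,343)),("+y+x",(428,356)),("-y-x",(358,235))): print("scene",n,onz(S,np.array(u)/1.5,130).round(1))
for n,u in(("-y-x",(256,319)),("-y+x",(411,350)),("+y+x",(441,288))): print("side",n,onz(Q,np.array(u)/1.5,130).round(1))
def blobs(c,box,lo=175):
    u0,v0,u1,v1=[int(b/1.5) for b in box]
    g=c["img"][v0:v1,u0:u1].astype(int); m=((g.min(2)>lo)&(g.max(2)-g.min(2)<40)).astype(np.uint8)
    n,l,s,ce=cv2.connectedComponentsWithStats(m,connectivity=8)
    for i in range(1,n):
        if s[i,4]>=6:
            ys,xs=np.where(l==i);print(box,s[i,4],"bbox",(s[i,:4]+[u0,v0,0,0]).tolist(),"c",(ce[i]+[u0,v0]).round(1))
blobs(S,(345,300,425,345));blobs(Q,(380,230,440,350));blobs(S,(425,200,480,280),170);blobs(Q,(330,160,420,190),170)
E
python3 m.py
python3 - <<'E'
from h import *
D=pickle.load(open("d0.pkl","rb"))
a=D["scene"]["img"][110:265,210:355];b=D["side"]["img"][100:255,185:330]
cv2.imwrite("pics/ab.png",cv2.resize(np.hstack([a,b])[:,:,::-1],None,fx=2.75,fy=2.75,interpolation=cv2.INTER_CUBIC))
E
```

```text
scene -y+x [662.5 -40.4 130. ]
scene +y+x [606.5 139.2 130. ]
scene -y-x [ 397.6 -117.7  130. ]
side -y-x [ 398.8 -133.6  130. ]
side -y+x [655.7 -46.  130. ]
side +y+x [615.9 119.1 130. ]
(345, 300, 425, 345) 25 bbox [249, 212, 5, 8] c [251. 216.]
(380, 230, 440, 350) 26 bbox [269, 195, 11, 4] c [274.1 196.5]
(425, 200, 480, 280) 175 bbox [288, 144, 23, 34] c [302.5 161.1]
(330, 160, 420, 190) 54 bbox [230, 112, 42, 10] c [251.5 115.8]
```

View pics/ab.png

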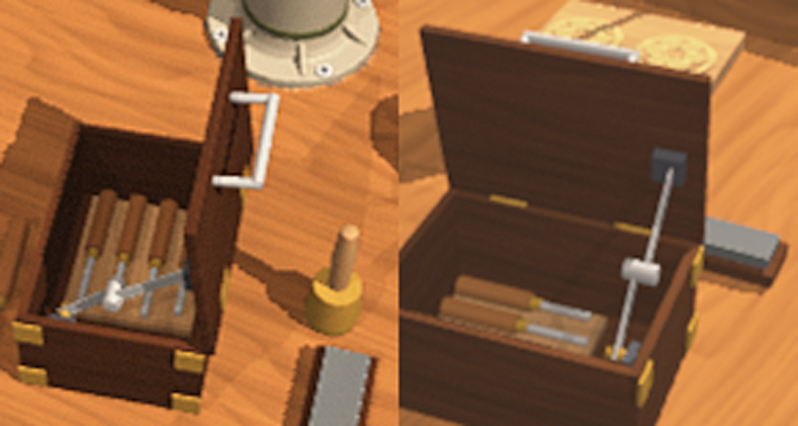

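The crop shows the knuckle barrel at scene crop (114,294) and side crop (640,272). The handle bar ends are at (275,97)/(261,184) and (527,37)/(635,58).

```bash
cat > m2.py <<'E'
from h import *
D=pickle.load(open("d0.pkl","rb"));S,Q=D["scene"],D["side"]
s=lambda u,v:np.array([u/2.75+210-.3,v/2.75+110-.3]); q=lambda u,v:np.array([(u-398.75)/2.75+185-.3,v/2.75+100-.3])
k,e=tri((S,s(114,294)),(Q,q(640,272)));print("knuckle",k,e)
h1,e1=tri((S,s(275,98)),(Q,q(526,37)));h2,e2=tri((S,s(261,184)),(Q,q(636,58)));print(h1,e1,h2,e2,np.linalg.norm(h1-h2))
hm=(h1+h2)/2
for n,u in(("-y+x",s(12,318)),("+y+x",s(208,350)),("-y-x",s(82,126))): print("scene",n,onz(S,u,130).round(1))
for n,u in(("-y+x",q(640,376)),("+y+x",q(705,247))): print("side",n,onz(Q,u,130).round(1))
o,e=tri((S,s(12,318)),(Q,q(640,376)));print("corner tri",o,e)
E
python3 m2.py
```

```text
knuckle [602.55944798  30.18800319 160.15542059] [1.275117382931057, 1.2751173829311209]
[410.24215717 115.38231216 309.1807568 ] [0.5645962008493163, 0.564596200849436] [517.89562148 145.23326743 307.41884336] [0.45438649254201985, 0.4543864925419931] 111.7293705656294
scene -y+x [660.1 -61.1 130. ]
scene +y+x [605.5 138.7 130. ]
scene -y-x [ 392.1 -117.5  130. ]
side -y+x [658.1 -56.9 130. ]
side +y+x [615.2 131.8 130. ]
corner tri [660.81324875 -60.03800528 133.30344326] [0.92462191682027, 0.92462191682025]
```

Emit:
play_rows:
  plan:
    - [[40,-35,-25,0,0,1,0],[80,-70,-50,0,0,2,0],[120,-105,-75,0,0,3,0],[160,-140,-100,0,0,4,0],[200,-175,-120,0,0,5,0],[240,-210,-140,0,0,6,0],[280,-245,-160,0,0,6.6,0],[320,-280,-160,0,0,6.6,0],[360,-315,-160,0,0,6.6,0],[400,-350,-160,0,0,6.6,0],[440,-385,-160,0,0,6.6,0],[475,-415,-160,0,0,6.6,0]]

```text
t: 1.65
tool_pos: [519.0, -27.3, 399.2]
tool_rot: [0.992, 0.122, -0.0, -0.0]
contact_force: [1.2, -0.6, 0.4]
width: -0.1
finger_force: 0.0
```

Run:
```python
from h import *
W=grab("wrist");pickle.dump(W,open("w1.pkl","wb"));save(W,"pics/w1.png",scale=1.5)
s=ctrl.state();print(s["t"],s["tool_pos"],s["tool_rot"],s["width"]);print(W["M"].round(2))
print(proj(W,[[602.5,30,160],[464,130,308],[505,-50,184]])*1.5)
```

```text
1.7 [520.31065557 -20.85517886 398.47318269] [ 9.92020376e-01  1.26064776e-01  3.38753106e-05 -1.80133508e-03] 0.30465683353615125
[[ 2.4000e-01 -9.3000e-01 -2.9000e-01  5.9423e+02]
 [-9.7000e-01 -2.3000e-01 -7.0000e-02 -8.8900e+00]
 [-0.0000e+00  3.0000e-01 -9.5000e-01  5.3337e+02]
 [ 0.0000e+00  0.0000e+00  0.0000e+00  1.0000e+00]]
[[331.03526326 108.8099287 ]
 [ 58.06656847 326.09201095]
 [404.78957733 269.1749186 ]]
```

View pics/w1.png

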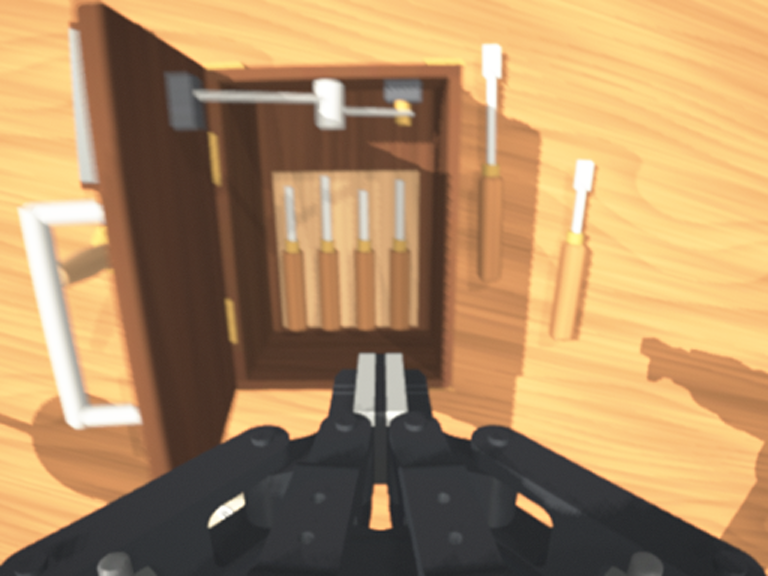

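The wrist view shows the knuckle at (329,104) and the handle bar from (35,212) to (75,422). Rim corners are at (461,67) and (449,387).

Run:
```python
from h import *
W=grab("wrist");W0=pickle.load(open("w1.pkl","rb"))
print(np.abs(W["M"]-W0["M"]).max(), ctrl.state()["tool_pos"])
W=W0; f=lambda u,v:np.array([u,v])/1.5-.2
print("kn",onz(W,f(329,104),160))
a,b=onz(W,f(35,212),309),onz(W,f(75,422),309);print("h",a,b,np.linalg.norm(a-b),(a+b)/2,np.degrees(np.arctan2(*(a-b)[1::-1])))
c,d=onz(W,f(461,67),130),onz(W,f(449,387),130);print("rim",c,d,np.linalg.norm(c-d),np.degrees(np.arctan2(*(c-d)[1::-1])))
D=pickle.load(open("d0.pkl","rb"))
```

```text
6.5320985415805985 [519.46518262 -23.35346035 398.55921275]
kn [605.57350206  32.43280841 160.        ]
h [521.73849604 144.34511756 309.        ] [408.65941579 118.38967806 309.        ] 116.01966742446646 [465.19895592 131.36739781 309.        ] 12.927377515303226
rim [658.24315951 -56.64360278 130.        ] [ 392.20253294 -125.04391403  130.        ] 274.692951431403 14.418725646513321
```

Emit:
play_rows:
  plan:
    - [[50,-13,20,0,0,0,0],[95,-26,50,0,0,0,0],[95,-26,100,0,0,0,0],[95,-26,150,0,0,0,0],[95,-26,185,0,0,0,0],[95,-26,198,0,0,0,0],[95,-26,198,0,0,0,0],[95,-26,198,0,0,0,0]]

```text
t: 2.75
tool_pos: [605.4, 19.1, 203.3]
tool_rot: [0.993, 0.122, 0.001, 0.0]
contact_force: [-0.3, 1.0, -0.5]
width: -0.1
finger_force: 0.0
```

Run:
```python
from h import *
D={n:grab(n) for n in("scene","side","wrist")}
pickle.dump(D,open("d2.pkl","wb"));s=ctrl.state();print(s["t"],s["tool_pos"],s["contact_force"])
a=D["side"]["img"][100:255,205:330];b=D["wrist"]["img"][0:300,100:342]
b=cv2.resize(b,(125,155),interpolation=cv2.INTER_AREA);a=cv2.resize(a,None,fx=3.2,fy=3.2,interpolation=cv2.INTER_CUBIC);b=cv2.resize(D["wrist"]["img"][0:300,100:342],(400,496))
cv2.imwrite("pics/p2.png",np.hstack([a,b])[:,:,::-1])
```

```text
2.9 [605.14002701  19.07921189 202.88499106] [-0.31274299  0.13671334 -0.76820216]
```

View pics/p2.png

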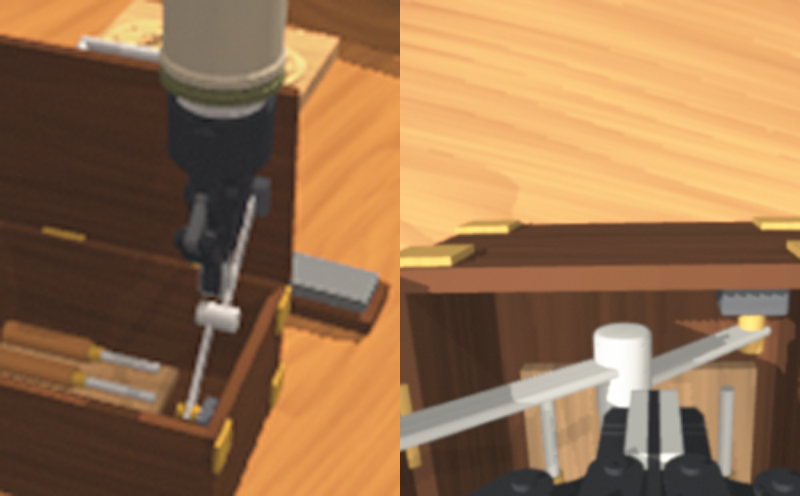

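The tips hang beside the barrel, about 11 mm to the front. The barrel's outer end is at wrist crop (623,335), and its side-view centre is at (218,317).

Run:
```python
from h import *
D=pickle.load(open("d2.pkl","rb"));W,Q=D["wrist"],D["side"]
f=lambda u,v:np.array([100+(u-400)*242/400-.3,v*300/496-.3])
print(onz(W,f(596,345),160),onz(W,f(650,340),160),onz(W,f(623,326),160+10))
print(onz(Q,np.array([205+218/3.2-.3,100+317/3.2-.3]),160))
print("tip proj",proj(W,[[605.1,19.1,194.9]]),"tips at",f(655,392))
```

```text
[611.34377832  41.04315072 160.        ] [617.74903689  23.14915318 160.        ] [623.83044348  33.67280719 170.        ]
[602.13087532  31.06371568 160.        ]
tip proj [[252.294248  255.1371244]] tips at [253.975      236.79677419]
```

Emit:
play_rows:
  plan:
    - [[4,-3,10,0,0,0,0],[4,-3,20,0,0,0,0],[4,-3,23,0,0,0,0],[4,-4,26,0,0,0,0],[4,-5,29,0,0,0,0],[4,-7,32,0,0,0,0],[4,-9,35,0,0,0,0],[4,-11,38,0,0,0,0],[4,-11,38,0,0,0,0]]

```text
t: 4.03
tool_pos: [605.4, 30.8, 162.9]
tool_rot: [0.993, 0.122, -0.0, -0.0]
contact_force: [-0.4, -0.2, 0.7]
width: -0.2
finger_force: 0.0
```

Emit:
play_rows:
  plan:
    - [[0,-2,3,0,0,0,0],[0,-4,6,0,0,0,0],[0,-5,9,0,0,0,0],[0,-6,12,0,0,0,0],[0,-7,15,0,0,0,0]]

```text
t: 4.65
tool_pos: [607.3, 33.4, 151.9]
tool_rot: [0.993, 0.12, 0.004, 0.002]
contact_force: [2.5, -16.4, 26.5]
width: 0.1
finger_force: 3.0
```

Run:
```python
from h import *
D={n:grab(n) for n in("scene","side","wrist")}
pickle.dump(D,open("d3.pkl","wb"));s=ctrl.state();print(s["t"],s["tool_pos"],s["contact_force"])
a=D["side"]["img"][100:255,205:330];a=cv2.resize(a,None,fx=3.2,fy=3.2,interpolation=cv2.INTER_CUBIC);b=cv2.resize(D["wrist"]["img"][0:300,100:342],(400,496))
cv2.imwrite("pics/p3.png",np.hstack([a,b])[:,:,::-1])
```

```text
4.8 [606.9953899   32.6485561  151.20745514] [  2.04718159 -13.21168796  14.49230584]
```

View pics/p3.png

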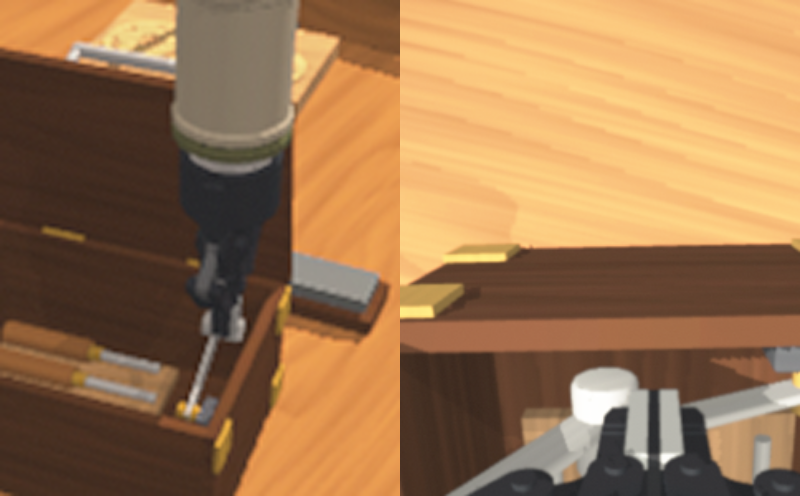

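The barrel has gone down and now sits left of the tips, with its outer end face at wrist crop (605,385). The lid has tilted slightly. I'll compute the fold from the knuckle arc.

Run:
```python
from h import *
f=lambda u,v:np.array([100+(u-400)*242/400-.3,v*300/496-.3])
ex=np.array([.970,.242,0]);ey=np.array([-.242,.970,0])
def end(D,uv,k0=np.array([607,30,160])):
    o,v=ray(D["wrist"],uv); P=k0+16*ex; X=o+v*(((P-o)@ex)/(v@ex)); return X,(X-k0)@ey
for n,uv in(("d2",f(623,343)),("d3",f(605,388))):
    print(n,*end(pickle.load(open(n+".pkl","rb")),uv))
# handle in scene/side now vs before
for n in("d0","d3"):
    D=pickle.load(open(n+".pkl","rb"))
    g=D["scene"]["img"][130:190,280:330].astype(int);m=((g.min(2)>160)&(g.max(2)-g.min(2)<40)).astype(np.uint8)
    ys,xs=np.where(m);print(n,len(xs),xs.mean()+280,ys.mean()+130,xs.max()+280)
```

```text
d2 [622.8063429   32.72426193 182.7660179 ] -1.1826009124391144
d3 [618.78681762  48.83558226 152.18959115] 15.418104931147852
d0 204 304.8627450980392 158.38725490196077 329
d3 196 299.9030612244898 157.46428571428572 329
```

Emit:
play_rows:
  plan:
    - [[0,6,-5,0,0,0,0],[0,8,-40,0,0,0,0],[0,8,-90,0,0,0,0],[0,8,-140,0,0,0,0],[0,8,-190,0,0,0,0],[-10,0,-235,0,0,0,0.3],[-45,-20,-250,0,0,0,0.35],[-78,-45,-250,0,0,0,0.35],[-78,-45,-250,0,0,0,0.35],[-78,-45,-250,0,0,0,0.35],[-78,-45,-250,0,0,0,0.35]]

```text
t: 6.18
tool_pos: [517.9, 61.5, 397.5]
tool_rot: [0.993, 0.122, -0.001, -0.0]
contact_force: [0.6, -0.8, -0.4]
width: 29.9
finger_force: 0.0
```

Run:
```python
from h import *
D={n:grab(n) for n in("wrist","scene","side")}
pickle.dump(D,open("d4.pkl","wb"));s=ctrl.state();print(s["t"],s["tool_pos"],s["tool_rot"],s["contact_force"],s["width"])
save(D["wrist"],"pics/w4.png",scale=1.5)
```

```text
6.325 [517.81773098  61.78627683 397.74461677] [ 9.92564314e-01  1.21719845e-01 -5.05137193e-04 -3.27255262e-04] [-0.64897733 -0.70996063 -0.04139249] 29.604089629703623
```

View pics/w4.png

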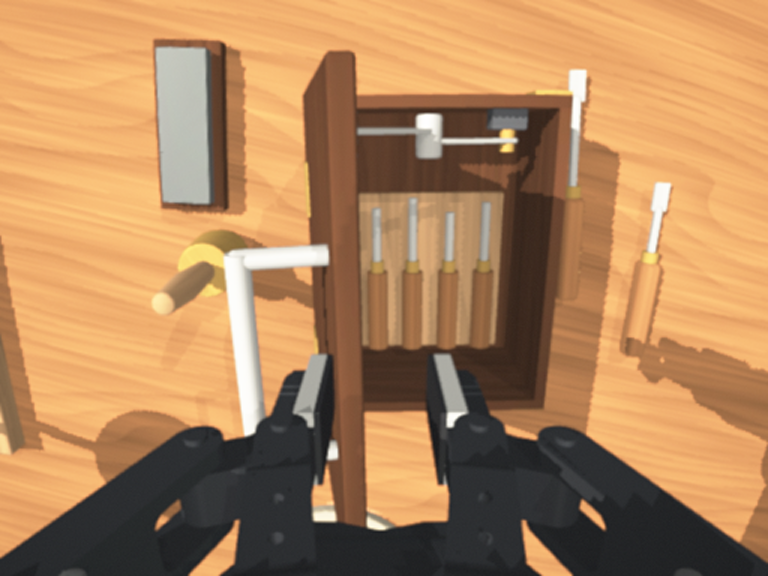

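The stay is folded with the knuckle at (429,136). The bar runs from its corner at (238,256) down through (252,400).

Run:
```python
from h import *
W=pickle.load(open("d4.pkl","rb"))["wrist"];f=lambda u,v:np.array([u,v])/1.5-.2
ex=np.array([.970,.242,0]);ey=np.array([-.242,.970,0])
for z in(305,310):
    a,b=onz(W,f(238,256),z),onz(W,f(252,400),z);d=(a-b)[:2];d/=np.linalg.norm(d)
    print(z,a,b,np.degrees(np.arctan2(d[1],d[0])),"mid",a[:2]-55*d)
h=np.array([469.1,114.9,0]);kn=onz(W,f(429,136),134);print("kn",kn,"dist to hinge",(h-kn)@ey)
c,d=onz(W,f(573,96),130),onz(W,f(544,408),130);print(c,d,np.linalg.norm(c-d),np.degrees(np.arctan2(*(c-d)[1::-1])),"hinge y",(h-c)@ey,(h-d)@ey,(h-c)@ex)
```

```text
305 [522.30663027 132.46041775 305.        ] [446.47231491 113.21215246 305.        ] 14.24205232502181 mid [468.99705279 118.92938124]
310 [523.87459869 131.29711887 310.        ] [449.71363796 112.47358444 310.        ] 14.24205232502185 mid [470.56502121 117.76608236]
kn [600.49462158  42.66539026 134.        ] dist to hinge 101.86506986681567
[659.04935708 -59.30598386 130.        ] [ 390.93546846 -130.05831075  130.        ] 277.2921726794882 14.78273617727675 hinge y 214.94754875511288 218.69374479328883 -142.09302827111708
```

Emit:
play_rows:
  plan:
    - [[-16,-33,0,0,0,0,0.35],[-32,-65,0,0,0,0,0.35],[-32,-65,0,0,0,0,0.35],[-32,-65,30,0,0,0,0.35],[-32,-65,55,0,0,0,0.35],[-32,-65,70,0,0,0,0.35],[-32,-65,85,0,0,0,0.35],[-32,-65,96,0,0,0,0.35],[-32,-65,96,0,0,0,0.35],[-32,-65,96,0,0,0,0.35]]

```text
t: 7.58
tool_pos: [470.8, 117.6, 303.0]
tool_rot: [0.993, 0.122, 0.001, -0.0]
contact_force: [-0.6, 0.1, 0.7]
width: 29.3
finger_force: 0.0
```

Run:
```python
from h import *
D={n:grab(n) for n in("scene","wrist")}
s=ctrl.state();print(s["t"],s["tool_pos"],s["contact_force"],s["width"])
a=D["scene"]["img"][90:245,230:355];a=cv2.resize(a,None,fx=3.2,fy=3.2,interpolation=cv2.INTER_CUBIC);b=cv2.resize(D["wrist"]["img"][84:384,60:302],(400,496))
cv2.imwrite("pics/p5.png",np.hstack([a,b])[:,:,::-1])
```

```text
7.675 [470.86716842 117.63358915 303.03877131] [-0.99415811 -0.34871732 -0.495462  ] 29.691305301873037
```

View pics/p5.png

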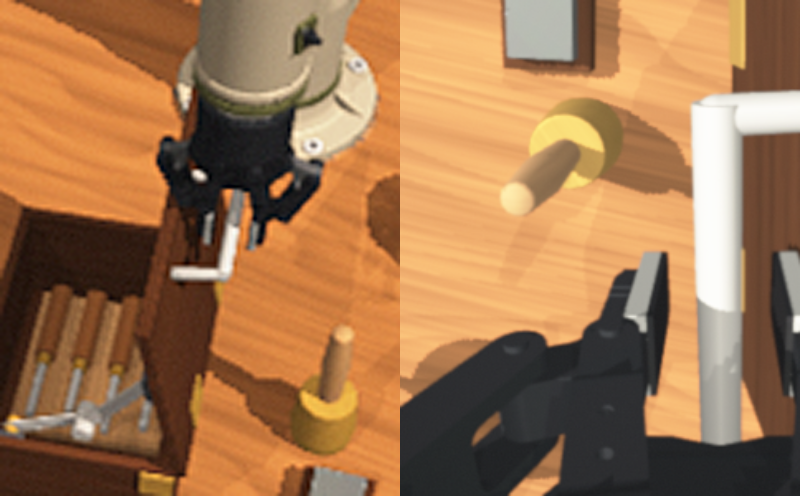

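The bar at (718,300) in the wrist crop runs cleanly between the two pads. I'll close on it.

Emit:
play_rows:
  plan:
    - [[0,0,0,0,0,0,0],[0,0,0,0,0,0,0],[0,0,0,0,0,0,0],[0,0,0,0,0,0,0],[0,0,0,0,0,0,0]]
  grip_force: 40

```text
t: 8.3
tool_pos: [470.7, 117.6, 302.9]
tool_rot: [0.993, 0.122, 0.0, -0.0]
contact_force: [-1.9, -0.8, 5.4]
width: 10.6
finger_force: 39.1
```

```bash
python3 -c "
import numpy as np
p=lambda a:(14.3+183*np.cos(a+.299),182.4-183*np.sin(a+.299))
for k in range(4):
  a0=1.35-.34*k; b=np.array(p(a0))
  print(a0,[[round(float(v),1) for v in np.array(p(a0-.34*i/11))-b] for i in range(1,12)])"
```

```text
1.35 [[5.6, -0.4], [11.3, -0.5], [17.0, -0.5], [22.6, -0.4], [28.3, -0.0], [33.9, 0.5], [39.5, 1.2], [45.1, 2.0], [50.6, 3.1], [56.2, 4.3], [61.7, 5.7]]
1.01 [[5.4, 1.5], [10.8, 3.3], [16.2, 5.1], [21.4, 7.2], [26.6, 9.4], [31.8, 11.8], [36.8, 14.3], [41.8, 17.0], [46.7, 19.8], [51.5, 22.8], [56.2, 25.9]]
0.67 [[4.6, 3.3], [9.1, 6.7], [13.5, 10.2], [17.8, 13.9], [22.0, 17.7], [26.0, 21.7], [30.0, 25.8], [33.8, 29.9], [37.4, 34.2], [41.0, 38.7], [44.4, 43.2]]
0.33000000000000007 [[3.3, 4.6], [6.4, 9.3], [9.3, 14.2], [12.1, 19.1], [14.8, 24.1], [17.3, 29.1], [19.7, 34.3], [21.9, 39.5], [23.9, 44.8], [25.7, 50.1], [27.4, 55.5]]
```

Emit:
play_rows:
  plan:
    - [[0,5.6,-0.4,0,0,0,0],[0,11.3,-0.5,0,0,0,0],[0,17,-0.5,0,0,0,0],[0,22.6,-0.4,0,0,0,0],[0,28.3,0,0,0,0,0],[0,33.9,0.5,0,0,0,0],[0,39.5,1.2,0,0,0,0],[0,45.1,2,0,0,0,0],[0,50.6,3.1,0,0,0,0],[0,56.2,4.3,0,0,0,0],[0,61.7,5.7,0,0,0,0],[0,61.7,5.7,0,0,0,0]]

```text
t: 9.8
tool_pos: [486.6, 56.5, 296.8]
tool_rot: [0.993, 0.121, 0.001, 0.0]
contact_force: [5.6, -0.9, 2.0]
width: 10.0
finger_force: 42.3
```

Emit:
play_rows:
  plan:
    - [[0,5.4,1.5,0,0,0,0],[0,10.8,3.3,0,0,0,0],[0,16.2,5.1,0,0,0,0],[0,21.4,7.2,0,0,0,0],[0,26.6,9.4,0,0,0,0],[0,31.8,11.8,0,0,0,0],[0,36.8,14.3,0,0,0,0],[0,41.8,17,0,0,0,0],[0,46.7,19.8,0,0,0,0],[0,51.5,22.8,0,0,0,0],[0,56.2,25.9,0,0,0,0],[0,56.2,25.9,0,0,0,0]]

```text
t: 11.3
tool_pos: [500.7, 2.4, 270.4]
tool_rot: [0.993, 0.122, 0.001, -0.0]
contact_force: [11.9, -0.1, -2.3]
width: 10.7
finger_force: 43.7
```

Emit:
play_rows:
  plan:
    - [[0,4.6,3.3,0,0,0,0],[0,9.1,6.7,0,0,0,0],[0,13.5,10.2,0,0,0,0],[0,17.8,13.9,0,0,0,0],[0,22,17.7,0,0,0,0],[0,26,21.7,0,0,0,0],[0,30,25.8,0,0,0,0],[0,33.8,29.9,0,0,0,0],[0,37.4,34.2,0,0,0,0],[0,41,38.7,0,0,0,0],[0,44.4,43.2,0,0,0,0],[0,44.4,43.2,0,0,0,0]]

```text
t: 12.8
tool_pos: [512.0, -40.7, 227.5]
tool_rot: [0.993, 0.122, 0.002, 0.0]
contact_force: [13.0, 1.2, -1.1]
width: 10.4
finger_force: 45.4
```

Emit:
play_rows:
  plan:
    - [[0.5,3.3,4.6,0,0,0,0],[1,6.4,9.3,0,0,0,0],[1.5,9.3,14.2,0,0,0,0],[2,12.1,19.1,0,0,0,0],[2,14.8,24.1,0,0,0,0],[2,17.3,29.1,0,0,0,0],[2,19.7,34.3,0,0,0,0],[2,21.9,39.5,0,0,0,0],[2,23.9,44.8,0,0,0,0],[2,25.7,49,0,0,0,0],[2,26.5,52,0,0,0,0],[2,26.5,52,0,0,0,0]]

```text
t: 14.3
tool_pos: [519.0, -67.4, 175.2]
tool_rot: [0.993, 0.121, 0.001, 0.001]
contact_force: [8.0, -3.7, -2.1]
width: 10.6
finger_force: 47.3
```

Emit:
play_rows:
  plan:
    - [[0,0.3,1,0,0,0,0],[0,0.5,2,0,0,0,0],[0,0.8,3,0,0,0,0],[0,1,4,0,0,0,0],[0,1,4,0,0,0,0],[0,1,4,0,0,0,0]]

```text
t: 15.05
tool_pos: [519.4, -68.6, 171.5]
tool_rot: [0.993, 0.121, 0.001, 0.001]
contact_force: [6.7, -4.7, 0.1]
width: 10.5
finger_force: 47.9
```

Emit:
play_rows:
  plan:
    - [[0,0.3,1,0,0,0,0],[0,0.5,2,0,0,0,0],[0,0.6,3,0,0,0,0],[0,0.7,4,0,0,0,0],[0,0.8,5,0,0,0,0],[0,0.8,5,0,0,0,0]]

```text
t: 15.8
tool_pos: [519.7, -69.9, 167.2]
tool_rot: [0.993, 0.121, 0.001, 0.002]
contact_force: [5.6, -6.2, 5.0]
width: 10.6
finger_force: 48.4
```

Run:
```python
from h import *
D={n:grab(n) for n in("side","scene")};pickle.dump(D,open("d6.pkl","wb"))
s=ctrl.state();print(s["t"],s["tool_pos"],s["contact_force"],s["width"])
a=D["scene"]["img"][110:265,205:330];b=D["side"]["img"][130:285,160:320]
cv2.imwrite("pics/p6.png",cv2.resize(np.hstack([a,b]),None,fx=2.75,fy=2.75,interpolation=cv2.INTER_CUBIC)[:,:,::-1])
```

```text
15.9 [519.74619514 -69.89265681 167.2045584 ] [ 5.75227993 -5.76745166  6.05988837] 10.325297364740612
```

View pics/p6.png

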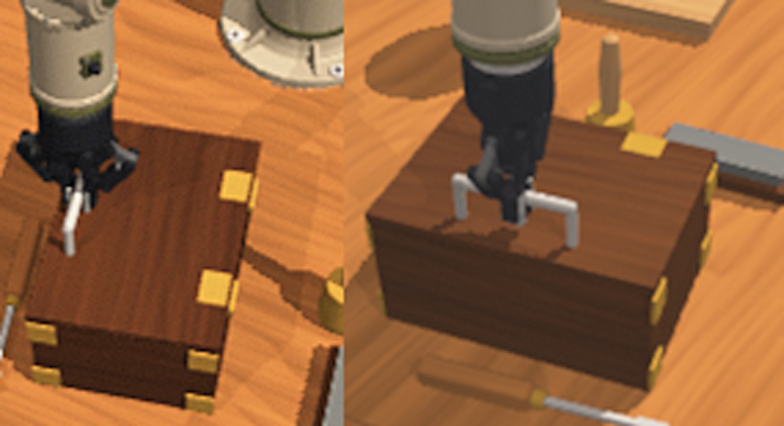

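The lid looks flat on the rim in both views, with no visible gap at the front edge. I'll press a little to confirm it is seated.

Emit:
play_rows:
  plan:
    - [[0,0,1,0,0,0,0],[0,0,2,0,0,0,0],[0,0,3,0,0,0,0],[0,0,4,0,0,0,0],[0,0,4,0,0,0,0]]

```text
t: 16.52
tool_pos: [520.0, -70.0, 166.6]
tool_rot: [0.993, 0.121, 0.002, 0.003]
contact_force: [-9.0, -5.1, 31.8]
width: 10.7
finger_force: 51.2
```

Emit:
play_rows:
  plan:
    - [[0,0,-3,0,0,0,0],[0,0,-3,0,0,0,0.2],[0,0,-3,0,0,0,0.4],[0,0,-3,0,0,0,0.4],[0,0,-3,0,0,0,0.4],[0,0,-10,0,0,0,0.4],[0,0,-30,0,0,0,0.4],[0,0,-70,0,0,0,0.4],[0,0,-110,0,0,0,0.4],[0,0,-150,0,0,0,0.4],[0,0,-150,0,0,0,0.4],[0,0,-150,0,0,0,0.4]]

```text
t: 18.02
tool_pos: [518.5, -66.9, 312.4]
tool_rot: [0.993, 0.122, -0.0, 0.0]
contact_force: [-0.3, 0.2, 0.2]
width: 34.3
finger_force: 0.0
```

Run:
```python
from h import *
D={n:grab(n) for n in("side","scene")}
s=ctrl.state();print(s["t"],s["tool_pos"],s["contact_force"],s["width"])
a=D["scene"]["img"][110:265,205:330];b=D["side"]["img"][130:285,160:320]
cv2.imwrite("pics/p7.png",cv2.resize(np.hstack([a,b]),None,fx=2.75,fy=2.75,interpolation=cv2.INTER_CUBIC)[:,:,::-1])
```

```text
18.125 [518.12508915 -66.96884754 311.45780886] [-0.002804   -0.08481305 -0.74498471] 33.9032182548805
```

View pics/p7.png

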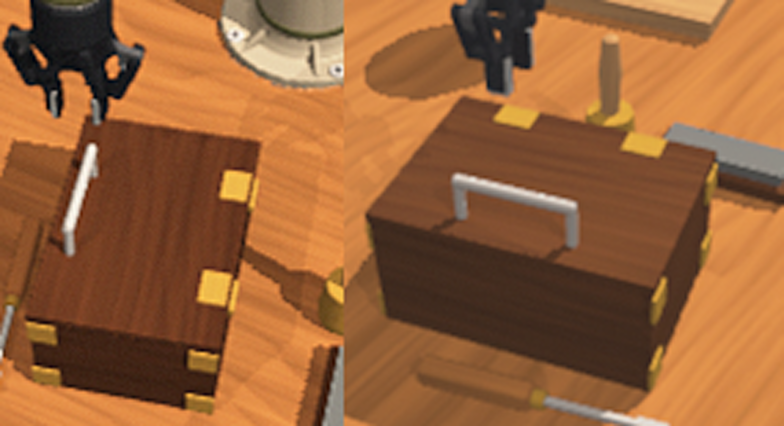

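The lid is flat and shut, the gripper is clear, and the bystanders in view are where they were.

```bash
python3 -c "
from bench import ctrl
print(ctrl.sign_off())"
```

```text
the job is handed in; nothing more can be done
None
```

I broke the stay at its knuckle with the lid still standing, lowered the lid by its handle until it sat flat on the rim, and handed the job in at about 18 s; the sign-off gave no verdict, and the bystanders in the last pictures looked unmoved.

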